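Pack and secure the chisel case

ROBOT

A 6-joint arm with a two-finger parallel gripper is mounted at the origin on the work surface. World frame = base frame: x ahead of the robot, y to its left, z up, the work surface at z = 0. Lengths are in m, angles in rad, forces in N, time in s.
With the tool pointing down it reaches from about 0.275 to 0.825 m from the base axis. Payload 4.9 kg.
Tool frame: the origin (TCP) lies midway between the tips of the shut fingers; the grasp point (between the pads) lies 19 mm behind it (bot.grip_depth is the distance from the TCP to the grasp point, in m); z points along the fingers, y is the line along which they close (so a half turn about z gives the same grasp; the last joint's range is limited). The gripper opens to 85 mm and grips with 20 to 120 N. Pads are 22 mm wide; open, the fingers measure 114 mm over their backs; the gripper's body (76 mm by 85 mm) begins 54 mm behind the grasp point. The pads swing forward as they close: fully open they stand 13 mm farther back than shut.
Start: joints at [-1.246, 0.326, -0.193, 1.052, 0, 1.437], TCP at [0.244, -0.493, 0.2] pointing down, gripper open.
Joint ranges: [-2.65, 2.65], [-0.97, 1.79], [-1.3, 1.35], [-1.93, 2.1], [-1.47, 1.37], [-3.14, 3.14]. Speed limits (rad/s): [2.57, 2.57, 3.14, 3.14, 3.14, 3.14].

INTERFACE

Orientations are given as a unit quaternion [w, x, y, z].
In Python, from cell import bot gives the robot as it stands. Calls block until the motion is done:
- bot.move_pose(position, orientation): joint-space move of the TCP to a pose.
- bot.move_linear(position, speed=0.15, rotation=None, until_force=None): straight line of the TCP; rotation=None keeps the orientation; speed is the mean speed in m/s. With until_force (N) it stops when the force on the tool has changed by that much, and returns True; else False.
- bot.goto_joints(angles): joint-space move.
- bot.set_gripper(opening, grasp_force=None): opening from 0.0 (shut) to 1.0 (fully open); grasp_force is the grip in N (None keeps the last); returns when the fingers have stopped.
- bot.wait(seconds).
- bot.solve_ik(position, orientation): joint angles nearest the present ones, or None.
- bot.camera(name): name is "scene" or "side" or "wrist"; returns the picture (480x640x3 uint8, red, green, blue); there is no depth.
- bot.calibration(name): a dict with "mtx" (3x3 intrinsics, pixels), "extrinsics" (4x4, takes a point from world to camera coordinates); the wrist camera has in their place "hand_eye" (4x4, takes a point from camera to tool coordinates, whose origin is the TCP and whose axes are the flange's). Camera axes: x right, y down, z forward; pixel columns grow to the right and rows downward; lengths in m; the calibration is good to about 2 mm. A picture is of the moment at which its call begins: read the wrist's pose just before it. calibration takes no time and is no camera call.
A pose or a line that the arm cannot do raises bot.PlanningError and nothing moves.
- bot.close_job(): hands the job in; it is judged then, once.
Trained networks look in the newest picture that a camera, given by its name, has taken for a name from the list of things; names that differ only in an ending like _2 or _b are one class to them, and where a whole thing is asked for, a point or a joint stands for the part that bears it (a point fixed in the world has none). Each returns a list of dicts, best first, with "confidence" (0 to 1); they miss things now and then, are a little off and sometimes report something else, mostly with a low value. They report only what shows in the picture. A call takes as long as a camera call. They do not tell look-alikes from the thing itself.
- bot.search_frame(camera, thing): "bbox" ([left, top, width, height] in pixels, round what is visible of it).
Readings, each from a call of its own:
- bot.read_clock(): time.
- bot.read_joint_positions(): joint angles.
- bot.read_joint_vel(): joint speeds.
- bot.read_joint_efforts(): joint torques, N m.
- bot.read_position(): TCP position.
- bot.read_tool_rot(): TCP orientation.
- bot.read_ft_force(): force on the tool from outside, world axes, zero at the start.
- bot.read_moment(): the same for the moment, N m.
- bot.read_gripper_width(): opening from 0.0 (shut) to 1.0 (fully open).
- bot.read_finger_force(): force on a finger pad.
Only numpy, scipy, OpenCV 4.12 (cv2) and the standard library are available. Lean on these libraries where they do the work, as an engineer would, in place of code of your own. Each camera call takes 0.05 s, during which the arm holds its last target. There are 200 camera calls.

TASK

Pack up the chisels: swing the case's keeper bar out of the way, lay every thick square-shanked chisel and punch that is on the bench flat in a cradle of its own (any cradle, either way round), swing the keeper bar back over them until it snaps into its detent, and only then lower the lid until it is fully down. Leave the mallet, compass, slim nail punch, oil jar and oilstone where they are.

Things in the scene. Friction and masses are not known exactly. Their poses are not given: they have to be found in the camera images.
- case: Grey chisel case fixed to the bench: tray 316 mm (its x, away from the robot) by 176 mm (its y, left); origin at the centre of its underside. Floor top at z 10, walls 8 thick, top at z 34 mm. Four cradles lie across it, long along case y (160 mm inside), centres at case x -84, -28, 28, 84. At case (-130, -8) mm stands a 20 mm round housing with a sprung detent ball, top at z 39 mm.
- keeper (a joint): Hinge (vertical axis) of the aluminium keeper bar, rad: 0 = shut against its stop, bar along case x over the middle of all cradles; grows to 1.95 as it swings out to the case's -y side (1.57: along -y). Light friction, stays where left. It meets the detent at about 0.07, takes 5 to 8 N at the tip, and snaps past 0.03 to 0, where it is held. Starts half across the cradles.
- keeper_hinge (a point): On the keeper bar's hinge axis (case x 140, y 0 mm) at the bar's mid-height. The bar is 14 mm wide and spans z 40 to 60 mm above the bench, so it passes over the walls and over chisels that lie in the cradles.
- keeper_tip (a point): Middle of the keeper bar's free end, 280 mm from its hinge axis, at mid-height (z 50 mm).
- lid (a joint): Hinge of the case's grey lid, rad: 0 = fully down on the tray, grows as it opens, 1.57 upright, at most 2.0. A hood with a flat top; shut it spans case x -158..158, y -88..88, z 34..76 mm, hollow inside (clears the shut bar), black tab 70 x 14 x 8 mm on its free edge. Stiff hinge: it stays where left; 3 to 6 N at the free edge lowers it. Starts open, leaning back.
- lid_hinge (a point): Middle of the lid's hinge axis, which runs along case x on top of the +y wall (case x 0, y 88, z 34 mm).
- lid_edge (a point): Middle of the free edge of the lid's outer face: 176 mm from the hinge axis along the lid and 42 mm out from it (when shut: case x 0, y -88, z 76 mm).
- cradle0 (a point): Centre of a cradle's floor, case x -84 mm, y 0, 10 mm above the bench; same axes as the case. The cradle is a 30 mm wide gap (along x) between black comb blocks 12 mm high that stand only 39 to 51 mm either side of the middle, so the middle is free for fingers.
- cradle1 (a point): Centre of a cradle's floor, case x -28 mm, y 0, 10 mm above the bench; same axes as the case. The cradle is a 30 mm wide gap (along x) between black comb blocks 12 mm high that stand only 39 to 51 mm either side of the middle, so the middle is free for fingers.
- cradle2 (a point): Centre of a cradle's floor, case x 28 mm, y 0, 10 mm above the bench; same axes as the case. The cradle is a 30 mm wide gap (along x) between black comb blocks 12 mm high that stand only 39 to 51 mm either side of the middle, so the middle is free for fingers.
- cradle3 (a point): Centre of a cradle's floor, case x 84 mm, y 0, 10 mm above the bench; same axes as the case. The cradle is a 30 mm wide gap (along x) between black comb blocks 12 mm high that stand only 39 to 51 mm either side of the middle, so the middle is free for fingers.
- chisel_a: Steel cold chisel or punch, 140 mm long, 0.2 to 0.45 kg: square dark shank 20 x 20 mm over x -70..30 mm and a flat blade 24 mm wide and 7 mm thick over x 30..70 mm. Origin on its underside, at half of its length; x runs along it towards the working end. It may be absent (None throughout).
- chisel_b: Steel cold chisel or punch, 140 mm long, 0.2 to 0.45 kg: square dark shank 20 x 20 mm over x -70..30 mm and a narrow upright blade 7 mm thick over x 30..70 mm. Origin on its underside, at half of its length; x runs along it towards the working end. It may be absent (None throughout).
- chisel_c: Steel cold chisel or punch, 140 mm long, 0.2 to 0.45 kg: square dark shank 20 x 20 mm over x -70..30 mm and a round pin 12 mm thick over x 30..70 mm. Origin on its underside, at half of its length; x runs along it towards the working end. It may be absent (None throughout).
- chisel_d: Steel cold chisel or punch, 140 mm long, 0.2 to 0.45 kg: square dark shank 20 x 20 mm over x -70..30 mm and a cone point over x 30..70 mm. Origin on its underside, at half of its length; x runs along it towards the working end. It may be absent (None throughout).
- mallet: Bystander, not to be disturbed: green-headed rubber mallet lying down, wooden handle along its x axis, 280 mm long, head 66 mm thick and 100 mm long; origin under it, on the bench.
- compass: Bystander, not to be disturbed: steel drawing compass lying flat, 150 mm long, legs spread 60 mm; origin under it.
- nail_punch: Bystander, not to be disturbed: slim nail punch lying flat, 110 mm long and 11 mm thick (half as thick as the chisels), along its x axis; origin under it.
- oil_jar: Bystander, not to be disturbed: amber jar with a lid, 60 mm diameter, 90 mm tall; origin at the centre of its underside.
- oilstone: Bystander, not to be disturbed: grey sharpening stone 150 x 50 x 25 mm; origin at the centre of its underside.
There are look-alikes about, which are no part of the job. What is shaped like the chisel_c but blue or red is not meant.

How it is judged:
On the way, in this order (a step that is already met when the one before it is completed fails the run):
1. every chisel present lies flat in a cradle, with the keeper bar open ((distance between chisel_a and cradle0 below 0.018 m or distance between chisel_a and cradle1 below 0.018 m or distance between chisel_a and cradle2 below 0.018 m or distance between chisel_a and cradle3 below 0.018 m) and angle between the x axis of each of chisel_a, chisel_b, chisel_c, chisel_d and the y axis of case, either way round below 0.15 rad and angle between chisel_a's own x axis and vertical between 1.5 and 1.64 rad and (distance between chisel_b and cradle0 below 0.018 m or distance between chisel_b and cradle1 below 0.018 m or distance between chisel_b and cradle2 below 0.018 m or distance between chisel_b and cradle3 below 0.018 m) and angle between chisel_b's own x axis and vertical between 1.5 and 1.64 rad and (distance between chisel_c and cradle0 below 0.018 m or distance between chisel_c and cradle1 below 0.018 m or distance between chisel_c and cradle2 below 0.018 m or distance between chisel_c and cradle3 below 0.018 m) and angle between chisel_c's own x axis and vertical between 1.5 and 1.64 rad and (distance between chisel_d and cradle0 below 0.018 m or distance between chisel_d and cradle1 below 0.018 m or distance between chisel_d and cradle2 below 0.018 m or distance between chisel_d and cradle3 below 0.018 m) and angle between chisel_d's own x axis and vertical between 1.5 and 1.64 rad and value of joint keeper above 0.1 rad), for 0.2 s.
2. the keeper bar is shut in its detent over the chisels, with the lid still up (value of joint keeper below 0.025 rad and value of joint lid above 0.5 rad), for 0.3 s.
3. the lid is fully down (value of joint lid below 0.04 rad and value of joint keeper below 0.025 rad), for 0.3 s.
At the end, for the whole second after the job is handed in: Every chisel present lies flat in a cradle (origin within 18 mm of a cradle's floor centre, along it within 0.15 rad, level within 0.07 rad), the keeper bar is shut past its detent (joint below 0.025 rad) and the lid is fully down (joint below 0.04 rad) (all of step 3 and (distance between chisel_a and cradle0 below 0.018 m or distance between chisel_a and cradle1 below 0.018 m or distance between chisel_a and cradle2 below 0.018 m or distance between chisel_a and cradle3 below 0.018 m) and angle between the x axis of each of chisel_a, chisel_b, chisel_c, chisel_d and the y axis of case, either way round below 0.15 rad and angle between chisel_a's own x axis and vertical between 1.5 and 1.64 rad and (distance between chisel_b and cradle0 below 0.018 m or distance between chisel_b and cradle1 below 0.018 m or distance between chisel_b and cradle2 below 0.018 m or distance between chisel_b and cradle3 below 0.018 m) and angle between chisel_b's own x axis and vertical between 1.5 and 1.64 rad and (distance between chisel_c and cradle0 below 0.018 m or distance between chisel_c and cradle1 below 0.018 m or distance between chisel_c and cradle2 below 0.018 m or distance between chisel_c and cradle3 below 0.018 m) and angle between chisel_c's own x axis and vertical between 1.5 and 1.64 rad and (distance between chisel_d and cradle0 below 0.018 m or distance between chisel_d and cradle1 below 0.018 m or distance between chisel_d and cradle2 below 0.018 m or distance between chisel_d and cradle3 below 0.018 m) and angle between chisel_d's own x axis and vertical between 1.5 and 1.64 rad); the robot touches nothing.
It fails at once if the mallet is moved more than 40 mm (distance of mallet from where it was at the start of the episode above 0.04 m).
It fails at once if the compass is moved more than 40 mm (distance of compass from where it was at the start of the episode above 0.04 m).
It fails at once if the nail punch is moved more than 40 mm (distance of nail_punch from where it was at the start of the episode above 0.04 m).
It fails at once if the oil jar is moved more than 40 mm (distance of oil_jar from where it was at the start of the episode above 0.04 m).
It fails at once if the oilstone is moved more than 40 mm (distance of oilstone from where it was at the start of the episode above 0.04 m).
Of chisel_a, chisel_b, chisel_c, chisel_d only 2 to 4 are there at a start; the rules pass over those that are not, and their reading is None.
At some moment in a run one of chisel_a, chisel_b, chisel_c, chisel_d may be knocked a few centimetres aside while the robot is not near it.
Once in a run the grip may slacken for a moment while it holds something.
It also fails if it takes over 210 s, if anything falls off the work surface, if the arm or the gripper's body presses on something with over 40 N, if the wrist force passes 120 N, or if a joint passes its speed limit or range.

## Working session

There is one attempt and no reset: what is moved stays moved. The work goes in short steps, each a Python script; the robot and the scene stay as the last script left them, time stands still between calls to the robot, and variables do not carry over. Pictures are saved under pics/ and viewed, at most 14 in all, crops included, and the job is handed in when it is done.

```bash
ls; mkdir -p pics; python3 - <<'E'
from cell import bot
import cv2, numpy as np
for c in("scene","side"):
    im=bot.camera(c); cv2.imwrite(f"pics/{c}0.png",im[:,:,::-1])
    k=bot.calibration(c); print(c,np.round(k["mtx"],1).tolist(),np.round(k["extrinsics"],3).tolist())
    for t in["case","keeper","lid","chisel_a","chisel_b","chisel_c","chisel_d","nail_punch","mallet","compass","oil_jar","oilstone"]:
        print(t,[(np.round(d["bbox"]).astype(int).tolist(),round(d["confidence"],2)) for d in bot.search_frame(c,t)][:5])
print(np.round(bot.calibration("wrist")["hand_eye"],3).tolist(),bot.read_clock(),bot.read_tool_rot(), bot.grip_depth)
E
```

```text
pics
scene [[582.6, 0.0, 324.2], [0.0, 582.6, 228.9], [0.0, 0.0, 1.0]] [[0.843, 0.538, 0.003, -0.367], [0.406, -0.633, -0.659, -0.207], [-0.352, 0.557, -0.752, 2.182], [0.0, 0.0, 0.0, 1.0]]
case [([316, 131, 122, 118], 0.65)]
keeper [([331, 214, 82, 34], 0.59)]
lid [([341, 134, 96, 74], 0.88)]
chisel_a [([249, 277, 33, 27], 0.82), ([301, 298, 43, 21], 0.71), ([196, 296, 45, 15], 0.69), ([296, 232, 36, 18], 0.62), ([160, 349, 50, 12], 0.61)]
chisel_b [([249, 277, 33, 27], 0.82), ([301, 298, 43, 21], 0.71), ([196, 296, 45, 15], 0.69), ([296, 232, 36, 18], 0.62), ([160, 349, 50, 12], 0.61)]
chisel_c [([249, 277, 33, 27], 0.82), ([301, 298, 43, 21], 0.71), ([196, 296, 45, 15], 0.69), ([296, 232, 36, 18], 0.62), ([160, 349, 50, 12], 0.61)]
chisel_d [([249, 277, 33, 27], 0.82), ([301, 298, 43, 21], 0.71), ([196, 296, 45, 15], 0.69), ([296, 232, 36, 18], 0.62), ([160, 349, 50, 12], 0.61)]
nail_punch [([335, 266, 25, 14], 0.4)]
mallet [([334, 214, 78, 34], 0.68), ([223, 330, 95, 41], 0.61)]
compass [([357, 290, 44, 31], 0.87)]
oil_jar [([366, 123, 16, 13], 0.62)]
oilstone [([324, 137, 24, 26
[... 629 characters left out ...]
, 0.83), ([274, 322, 47, 9], 0.81), ([243, 348, 35, 50], 0.76), ([336, 300, 53, 22], 0.57)]
chisel_d [([279, 283, 43, 15], 0.84), ([257, 423, 49, 44], 0.83), ([274, 322, 47, 9], 0.81), ([243, 348, 35, 50], 0.76), ([336, 300, 53, 22], 0.57)]
nail_punch [([333, 264, 32, 9], 0.6), ([276, 258, 41, 12], 0.52), ([280, 282, 46, 18], 0.4), ([306, 333, 104, 78], 0.18)]
mallet [([305, 331, 107, 82], 0.57), ([278, 283, 47, 13], 0.24)]
compass [([376, 274, 50, 14], 0.84)]
oil_jar []
oilstone [([228, 163, 24, 28], 0.89)]
[[0.0, -0.958, -0.288, 0.073], [1.0, 0.0, -0.001, 0.0], [0.001, -0.288, 0.958, -0.173], [0.0, 0.0, 0.0, 1.0]] 1.3 [-2.72026850e-05  9.73807354e-01  2.27374662e-01 -2.21041433e-06] 0.0187
```

View pics/scene0.png

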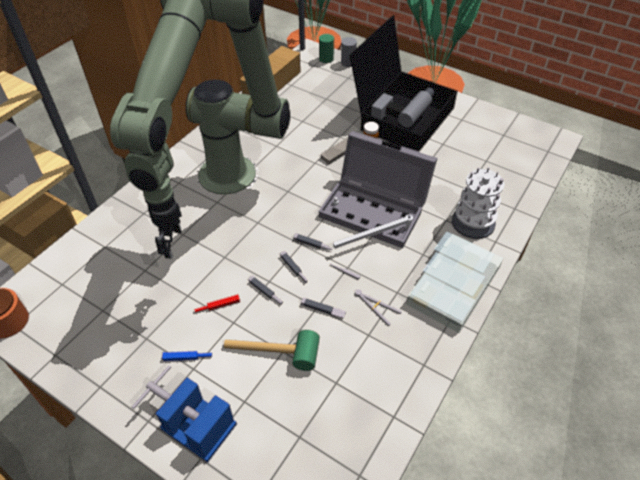

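View pics/side0.png

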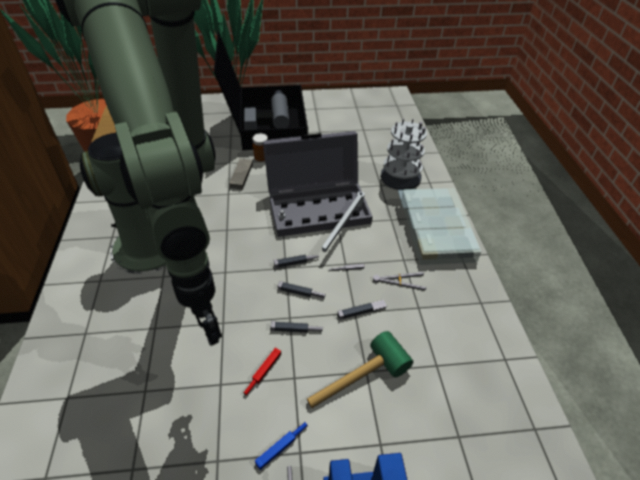

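The views show four dark chisels in the scene picture at about (312,242), (291,266), (265,290) and (323,309). The look-alikes are red at (217,303), blue at (186,355) and the slim nail punch at (345,269). Next I get rough world positions and wrist close-ups.

```bash
cat > h.py <<'E'
from cell import bot
import cv2, numpy as np
from scipy.spatial.transform import Rotation as R
def quat(yaw):   # tool down, tool x along yaw
    q=(R.from_euler('z',yaw)*R.from_euler('x',np.pi)).as_quat(); return [q[3],q[0],q[1],q[2]]
def mat(q): return R.from_quat([q[1],q[2],q[3],q[0]]).as_matrix()
def cam(name):   # K, world->cam
    k=bot.calibration(name); K=np.array(k["mtx"])
    if name!="wrist": return K,np.array(k["extrinsics"])
    T=np.eye(4); T[:3,:3]=mat(bot.read_tool_rot()); T[:3,3]=bot.read_position()
    return K,np.linalg.inv(T@np.array(k["hand_eye"]))
def ray(uv,z,C):
    K,E=C; uv=np.atleast_2d(np.asarray(uv,float)); d=np.c_[uv,np.ones(len(uv))]@np.linalg.inv(K).T@E[:3,:3]
    o=-E[:3,:3].T@E[:3,3]; return o+d*((z-o[2])/d[:,2])[:,None]
def proj(P,C):
    K,E=C; p=(np.atleast_2d(P)@E[:3,:3].T+E[:3,3])@K.T; return p[:,:2]/p[:,2:]
def snap(name,f=None):
    C=cam(name); im=bot.camera(name)[:,:,::-1].copy()
    if f: cv2.imwrite(f"pics/{f}.png",im)
    return im,C
E
python3 - <<'E'
from h import *
S=cam("scene");D=cam("side")
print("scene chisels",ray([(312,242),(291,266),(265,290),(323,309),(345,269),(217,303),(186,355)],.01,S).round(3).tolist())
print("side",ray([(298,261),(301,291),(296,328),(362,310),(348,268)],.01,D).round(3).tolist())
print("case scene corners z34",ray([(333,188),(320,212),(408,243),(422,205)],.03,S).round(3).tolist())
print("case side corners",ray([(270,196),(275,233),(371,224),(360,190)],.02,D).round(3).tolist())
print("keeper side tip",ray([(325,247),(361,197)],.05,D).round(3).tolist())
print("bystanders",ray([(305,350),(228,345),(378,306),(335,155),(371,135)],.0,S).round(3).tolist())
print(bot.calibration("wrist")["mtx"])
for p in [(.45,-.25),(.5,-.3),(.5,-.1),(.5,0)]:
  for z in (.3,.4,.45):
    print(p,z,[bot.solve_ik([*p,z],quat(y)) is not None for y in(0,np.pi,-1.57,1.57)])
E
```

```text
scene chisels [[0.458, -0.111, 0.01], [0.457, -0.233, 0.01], [0.442, -0.354, 0.01], [0.633, -0.316, 0.01], [0.61, -0.149, 0.01], [0.347, -0.473, 0.01], [0.387, -0.66, 0.01]]
side [[0.465, -0.119, 0.01], [0.465, -0.235, 0.01], [0.442, -0.359, 0.01], [0.628, -0.317, 0.01], [0.612, -0.161, 0.01]]
case scene corners z34 [[0.392, 0.127, 0.03], [0.417, 0.003, 0.03], [0.737, 0.042, 0.03], [0.699, 0.223, 0.03]]
case side corners [[0.391, 0.18, 0.02], [0.401, -0.003, 0.02], [0.713, 0.011, 0.02], [0.707, 0.185, 0.02]]
keeper side tip [[0.548, -0.106, 0.05], [0.695, 0.113, 0.05]]
bystanders [[0.662, -0.458, 0.0], [0.463, -0.565, 0.0], [0.766, -0.21, 0.0], [0.288, 0.31, 0.0], [0.346, 0.49, 0.0]]
[[413.56696085   0.         319.88791735]
 [  0.         413.56696085 243.09848547]
 [  0.           0.           1.        ]]
(0.45, -0.25) 0.3 [True, True, True, True]
(0.45, -0.25) 0.4 [True, True, True, True]
(0.45, -0.25) 0.45 [True, True, True, True]
(0.5, -0.3) 0.3 [True, True, True, True]
(0.5, -0.3) 0.4 [True, True, True, True]
(0.5, -0.3) 0.45 [True, True, True, True]
(0.5, -0.1) 0.3 [True, True, True, True]
(0.5, -0.1) 0.4 [True, True, True, True]
(0.5, -0.1) 0.45 [True, True, True, True]
(0.5, 0) 0.3 [True, True, True, True]
(0.5, 0) 0.4 [True, True, True, True]
(0.5, 0) 0.45 [True, True, True, True]
```

```bash
python3 - <<'E'
from h import *
for n,p in(("w1",[.53,-.13,.33]),("w2",[.55,.12,.42])):
    bot.move_pose(p,quat(np.pi/2)); im,C=snap("wrist",n)
    for t in("chisel_a","nail_punch","keeper","case"):
        for d in bot.search_frame("wrist",t)[:7]:
            b=d["bbox"]; print(n,t,np.round(b).astype(int).tolist(),round(d["confidence"],2),ray([b[0]+b[2]/2,b[1]+b[3]/2],.01,C).round(3)[0])
    np.savez(f"{n}.npz",K=C[0],E=C[1])
E
```

```text
w1 chisel_a [211, 237, 112, 51] 0.94 [ 0.462 -0.231  0.01 ]
w1 chisel_a [340, 307, 108, 35] 0.89 [ 0.627 -0.318  0.01 ]
w1 chisel_a [202, 333, 107, 32] 0.8 [ 0.443 -0.354  0.01 ]
w1 chisel_a [182, 384, 40, 58] 0.8 [ 0.362 -0.456  0.01 ]
w1 chisel_a [201, 157, 118, 30] 0.78 [ 0.459 -0.118  0.01 ]
w1 nail_punch [337, 195, 95, 12] 0.64 [ 0.607 -0.153  0.01 ]
w1 keeper [326, 0, 128, 175] 0.61 [ 0.607 -0.025  0.01 ]
w1 case [192, 2, 316, 174] 0.95 [ 0.563 -0.026  0.01 ]
w2 chisel_a [225, 368, 87, 39] 0.92 [ 0.465 -0.23   0.01 ]
w2 chisel_a [217, 315, 89, 21] 0.71 [ 0.458 -0.118  0.01 ]
w2 chisel_a [216, 436, 27, 19] 0.7 [ 0.394 -0.346  0.01 ]
w2 chisel_a [324, 419, 83, 26] 0.69 [ 0.628 -0.319  0.01 ]
w2 chisel_a [311, 167, 132, 175] 0.38 [ 0.635 -0.001  0.01 ]
w2 nail_punch [334, 340, 60, 10] 0.76 [ 0.619 -0.152  0.01 ]
w2 keeper [312, 167, 130, 174] 0.76 [ 0.634 -0.     0.01 ]
w2 keeper [124, 2, 369, 132] 0.43 [0.535 0.255 0.01 ]
w2 case [126, 1, 365, 342] 0.62 [0.534 0.121 0.01 ]
```

View pics/w1.png

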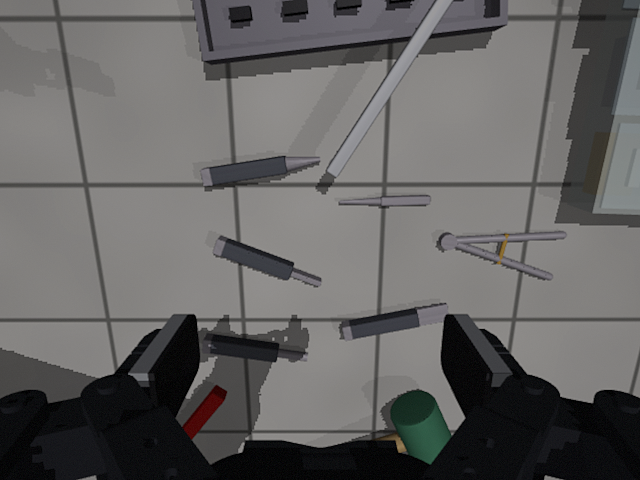

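View pics/w2.png

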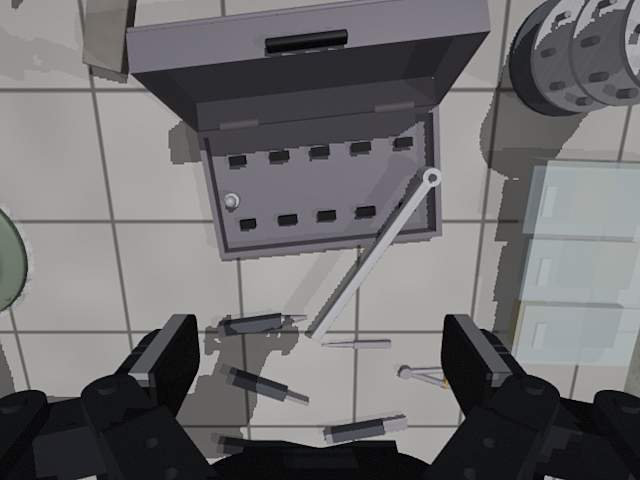

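Both wrist pictures are clear. In w2 the keeper hinge is at (432,177), the bar tip at (315,335) and the detent ball at (232,202). In w1 four dark chisels lie at (262,170) with a cone, (267,260) with a pin, (258,347) and (393,322), with the nail punch at (384,201), compass at (500,250), red look-alike at (207,410) and mallet at (420,430). I'll fit the case pose and rectify each chisel.

```bash
cat >> h.py <<'E'
def top(im,C,c,z=.02,half=.1,n=200):  # rectified view of plane z round c; px -> world by c+((u-n/2)*s, -(v-n/2)*s)
    s=2*half/n; P=np.array([[c[0]+sx*half,c[1]+sy*half,z] for sx,sy in((-1,1),(1,1),(1,-1),(-1,-1))])
    H=cv2.getPerspectiveTransform(proj(P,C).astype(np.float32),np.float32([[0,0],[n,0],[n,n],[0,n]]))
    return cv2.warpPerspective(im,H,(n,n),flags=cv2.INTER_CUBIC)
E
python3 - <<'E'
from h import *
from scipy.optimize import least_squares
im=cv2.imread("pics/w2.png"); d=np.load("w2.npz"); C=(d["K"],d["E"])
m=(im.max(2)<38).astype(np.uint8); m[:,:215]=0; m[:135]=0; m[230:]=0; m[:,420:]=0
n,_,st,ce=cv2.connectedComponentsWithStats(m)
man=np.array([(248,224),(288,219),(326,215),(365,211),(237,160),(279,155),(319,152),(361,147),(403,142)],float)
mod=[(x,-.045) for x in(-.112,-.056,0,.056)]+[(x,.045) for x in(-.112,-.056,0,.056,.112)]
px=[]
for p in man:
    i=min(range(1,n),key=lambda i:np.hypot(*(ce[i]-p))); ok=np.hypot(*(ce[i]-p))<6 and st[i,4]>40; px.append(ce[i] if ok else p); print(p,ce[i].round(1),st[i,4])
px=np.array(px+[(432,177)]); M=np.array([(x,y,.019) for x,y in mod]+[(.14,0,.06)])
def P(v,M=M):
    c,s=np.cos(v[2]),np.sin(v[2]); return np.c_[v[0]+c*M[:,0]-s*M[:,1],v[1]+s*M[:,0]+c*M[:,1],M[:,2]]
r=least_squares(lambda v:(proj(P(v),C)-px).ravel(),[.555,.09,.05],loss='soft_l1'); v=r.x
print("case",v.round(4)); print((proj(P(v),C)-px).round(1).tolist())
h=P(v,np.array([[.14,0,.06]]))[0]; t=ray([315,335],.06,C)[0]; dv=t-h
print("hinge",h,"tip",t,"len",np.hypot(*dv[:2]),"theta",np.arctan2(dv[1],dv[0])-v[2]+np.pi)
print("ball",ray([232,202],.039,C),P(v,np.array([[-.13,-.008,.039]])))
np.save("case.npy",v)
im=cv2.imread("pics/w1.png"); d=np.load("w1.npz"); C=(d["K"],d["E"])
t=[top(im,C,c,.015,.1,290) for c in((.459,-.118),(.462,-.231),(.443,-.354),(.627,-.318))]
cv2.imwrite("pics/c1.png",np.vstack([np.hstack(t[:2]),np.hstack(t[2:])]))
E
```

```text
[248. 224.] [247.7 223.3] 136
[288. 219.] [287.6 219.1] 159
[326. 215.] [326.6 215. ] 154
[365. 211.] [365.5 210.9] 165
[237. 160.] [237.1 160. ] 127
[279. 155.] [278.6 155.4] 120
[319. 152.] [321. 150.] 1
[361. 147.] [361.5 150. ] 2
[403. 142.] [402. 138.] 7
case [0.5538 0.1055 0.1054]
[[0.5, 0.2], [-0.5, 0.4], [-0.3, 0.4], [0.2, 0.4], [0.8, -0.2], [-0.0, -0.0], [0.6, -1.1], [-0.2, -0.5], [-0.8, -0.1], [-0.1, 0.2]]
hinge [0.69297574 0.12026943 0.06      ] tip [ 0.54224795 -0.10596628  0.06      ] len 0.2718482377506152 theta 0.8776610210510101
ball [[0.43027723 0.08409658 0.039     ]] [[0.4253167  0.08390137 0.039     ]]
```

View pics/c1.png

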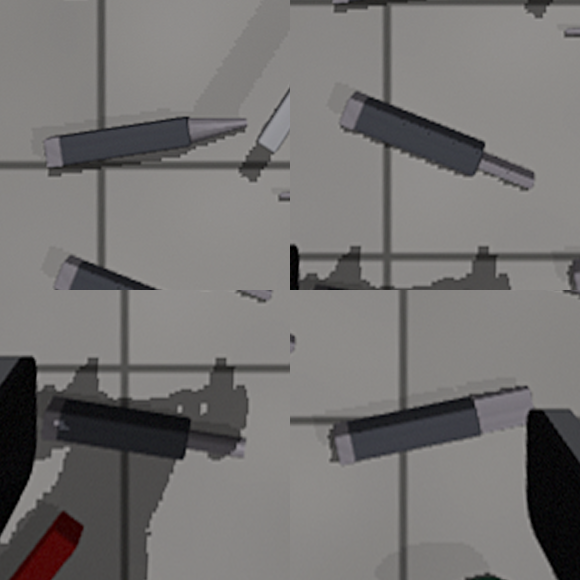

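The crops confirm four dark square-shanked chisels: cone, pin or narrow blade twice, and flat blade. The red one is excluded. The case fit residuals are about 0.5 px. I'll straddle the bar and swing it open.

```bash
cat >> h.py <<'E'
V=np.load("case.npy")
def case2w(x,y,z):
    c,s=np.cos(V[2]),np.sin(V[2]); return np.array([V[0]+c*x-s*y,V[1]+s*x+c*y,z])
def nearyaw(y):  # y or y+pi, whichever turns the last joint towards mid range
    best=None
    for k in(-1,0,1):
        yield_=y+k*np.pi
        j=bot.solve_ik(bot.read_position(),quat(yield_))
        if j is not None and(best is None or abs(j[5])<best[0]): best=(abs(j[5]),yield_)
    return best[1]
def bar(th,r,z):
    h=case2w(.14,0,z); a=V[2]+np.pi+th; return h+r*np.array([np.cos(a),np.sin(a),0]),a
def sweep(th0,th1,r,z,flip,n=8,speed=.12,until=None):
    for th in np.linspace(th0,th1,n+1)[1:]:
        p,a=bar(th,r,z)
        if bot.move_linear(p,speed=speed,rotation=quat(a+flip),until_force=until): return th
E
python3 - <<'E'
from h import *
th=.88; p,a=bar(th,.2,.2); bot.set_gripper(.5)
ok=[]
for f in(0,np.pi):
    j=[bot.solve_ik(bar(t,.2,.04)[0],quat(bar(t,.2,.04)[1]+f)) for t in(.88,1.75)]
    print(f,[None if x is None else x.round(2).tolist() if hasattr(x,'round') else np.round(x,2).tolist() for x in j])
    if all(x is not None for x in j): ok.append((max(abs(np.array(j)[:,5])),f))
f=min(ok)[1]
bot.move_pose(p,quat(a+f)); p[2]=.04
print("touch",bot.move_linear(p,until_force=8),bot.read_position())
sweep(th,1.8,.2,.04,f)
print(bot.read_ft_force()); q=bot.read_position(); q[2]=.25; bot.move_linear(q,speed=.25)
bot.move_pose([.55,.06,.42],quat(np.pi/2)); snap("wrist","w3"); print(bot.read_clock())
E
```

```text
0 [[-0.21, 0.54, -0.31, 0.72, 0.0, -1.19], [-0.19, 0.82, 0.25, 0.99, 0.0, -2.05]]
3.141592653589793 [[-0.21, 0.54, -0.31, 0.72, 0.0, 1.95], [-0.19, 0.82, 0.25, 0.99, 0.0, 1.09]]
touch False [ 0.58336069 -0.04650442  0.04095593]
[-0.11849741 -0.67377811 -0.84474652]
12.2917
```

View pics/w3.png

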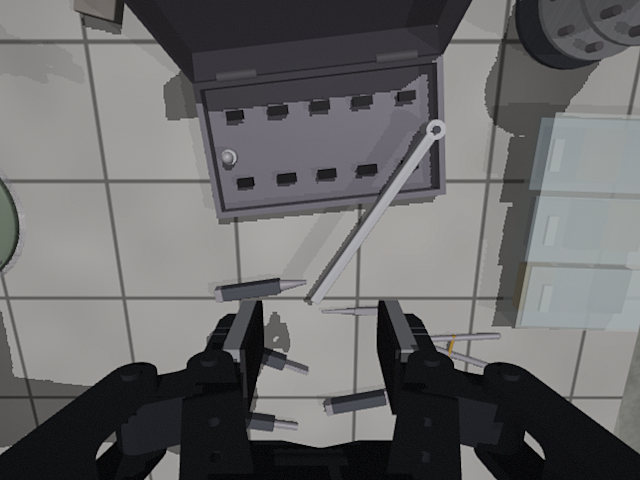

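The bar looks unmoved: its tip is at about (313,301) and its hinge at (436,128). I'll measure its angle and check why.

```bash
python3 - <<'E'
from h import *
C=cam("wrist"); t=ray([314,300],.06,C)[0]; h=ray([436,128],.06,C)[0]; d=t-h
print("hinge",h,case2w(.14,0,.06),"tip",t,np.hypot(*d[:2]),"theta",np.arctan2(d[1],d[0])-V[2]+np.pi)
th=.88; f=np.pi; p,a=bar(th,.22,.2)
bot.move_pose(p,quat(a+f)); p[2]=.036
print("touch",bot.move_linear(p,until_force=8),bot.read_position(),bot.read_gripper_width())
for t in(1.0,1.1,1.2):
    q,a=bar(t,.22,.036); bot.move_linear(q,speed=.08,rotation=quat(a+f)); print(t,q.round(3),bot.read_position().round(3),np.round(bot.read_ft_force(),1))
im,C=snap("wrist","w4"); im2,_=snap("side"); cv2.imwrite("pics/s4.png",cv2.resize(im2[150:350,220:460],None,fx=3,fy=3))
E
```

```text
hinge [0.69303805 0.12165688 0.06      ] [0.69297574 0.12026943 0.06      ] tip [ 0.54115745 -0.10995962  0.06      ] 0.2769727826750302 theta 0.8849687690444261
touch False [ 0.57235193 -0.06324089  0.03701145] 0.4972786955570413
1.0 [ 0.594 -0.076  0.036] [ 0.594 -0.076  0.036] [-0.8  0.1 -0.5]
1.1 [ 0.614 -0.085  0.036] [ 0.614 -0.085  0.036] [-0.4 -0.  -0.2]
1.2 [ 0.635 -0.092  0.036] [ 0.634 -0.092  0.036] [-0.2  0.8 -0.1]
```

View pics/s4.png

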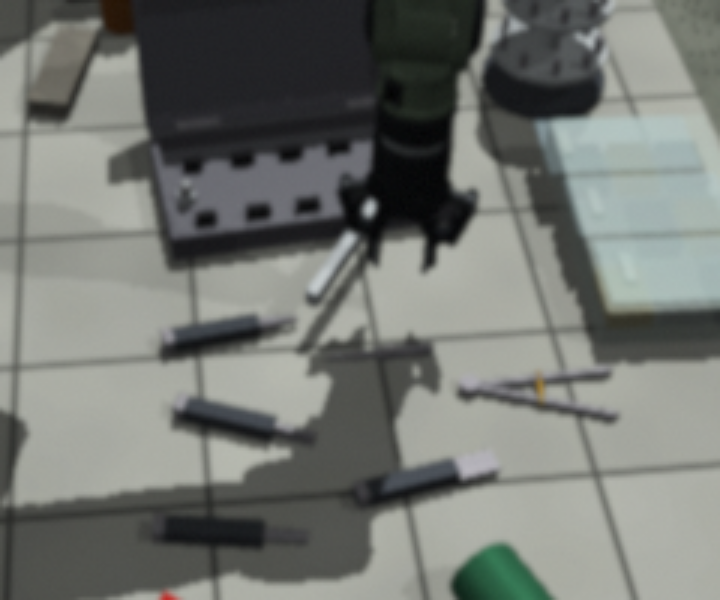

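```bash
python3 - <<'E'
from h import *
D=cam("side"); p=np.array(bot.read_position()); Rm=mat(bot.read_tool_rot()); print(p,Rm.round(2).tolist())
for o in(-.021,-.036,.021,.036): print(((proj(p+Rm[:,1]*o,D)[0]-[220,150])*3).round(), end=" ")
print("z.1",((proj(p+[0,0,.065],D)[0]-[220,150])*3).round())
im,_=snap("side"); cv2.imwrite("pics/s5.png",cv2.resize(im[180:280,290:420],None,fx=6,fy=6,interpolation=cv2.INTER_CUBIC))
print(bot.read_joint_positions(),bot.read_clock())
E
```

```text
[ 0.63424771 -0.09163093  0.03579436] [[0.26, 0.96, -0.0], [0.96, -0.26, 0.0], [-0.0, -0.0, -1.0]]
[376. 282.] [362. 280.] [417. 288.] [432. 289.] z.1 [401. 240.]
[-2.58613442e-01  6.33087939e-01 -1.42582282e-01  7.96166964e-01
  3.16167399e-05  1.57804906e+00] 16.0083
```

View pics/s5.png

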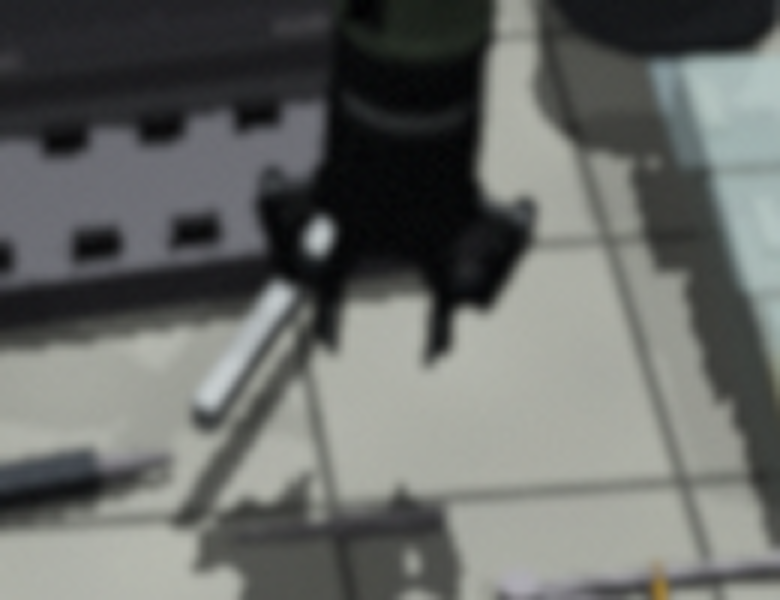

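View pics/w4.png

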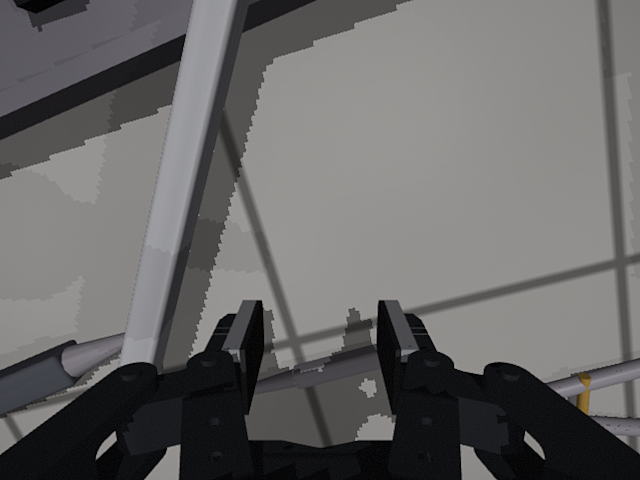

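```bash
python3 - <<'E'
from h import *
p=np.array(bot.read_position())
def down():
    t=bot.move_linear([p[0],p[1],-.03],speed=.03,until_force=5); z=bot.read_position()[2]; bot.move_linear([p[0],p[1],.05],speed=.15); return t,z
print("w.5",down())
bot.set_gripper(0.); print("shut",bot.read_gripper_width(),down())
im=cv2.imread("pics/w4.png")
d=mat(bot.read_tool_rot())
C=cam("wrist")
E
```

```text
w.5 (False, np.float64(-0.02985986210938075))
shut -0.0020734046901950223 (False, np.float64(-0.029896350675989038))
```

Reported z reaches -0.03 without contact, so I need to find the true bench height by touch.

```bash
python3 - <<'E'
from h import *
p=np.array(bot.read_position()); print(p,np.round(bot.read_ft_force(),2))
bot.move_linear([p[0],p[1],-.02],speed=.1)
im,_=snap("side"); cv2.imwrite("pics/s6.png",cv2.resize(im[180:280,290:420],None,fx=6,fy=6,interpolation=cv2.INTER_CUBIC))
t=bot.move_linear([p[0],p[1],-.07],speed=.02,until_force=4)
print(t,bot.read_position(),np.round(bot.read_ft_force(),2),bot.read_joint_positions())
bot.move_linear([p[0],p[1],.05],speed=.15)
E
```

```text
[ 0.63389322 -0.09157408  0.04947804] [ 0.21 -0.35 -0.36]
True [ 0.63386666 -0.0915865  -0.03070882] [-0.93 -0.11  4.72] [-2.58647525e-01  7.11808553e-01 -1.94184101e-01  6.64908251e-01
 -4.14939957e-05  1.57757059e+00]
```

View pics/s6.png

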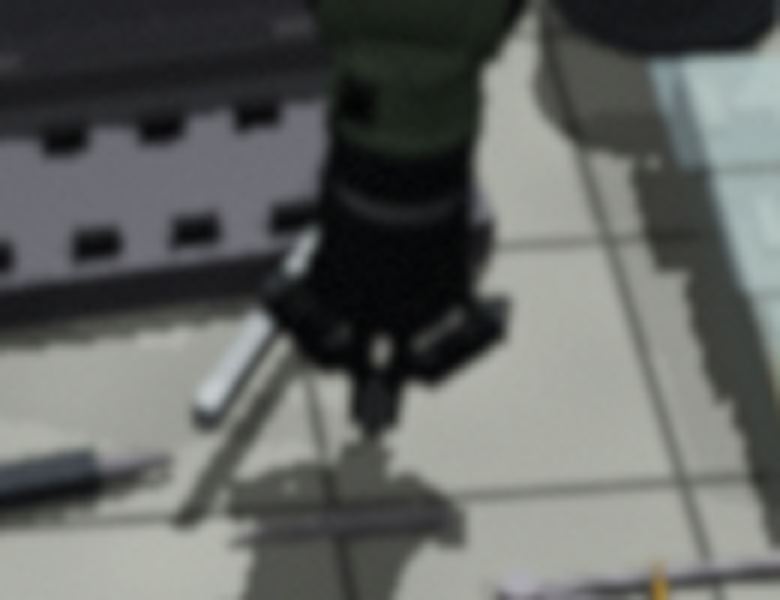

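```bash
python3 - <<'E'
from h import *
D=cam("side");S=cam("scene")
print("tip seen (352,252.5); pred rep",proj([.634,-.092,-.02],D),"pred +30",proj([.634,-.092,.01],D))
for y in(-.115,-.105,-.092,-.08):print(y,proj([.634,y,-.02],D).round(1),proj([.634,y,.01],D).round(1))
print("start pred",proj([.244,-.493,.2],D),proj([.244,-.493,.213],D),proj([.244,-.493,.24],D),proj([.244,-.493,.2],S),proj([.244,-.493,.24],S))
a=cv2.imread("pics/side0.png")[310:350,190:230]; b=cv2.imread("pics/scene0.png")[215:270,140:195]
f=lambda x:cv2.resize(x,(380,380),interpolation=cv2.INTER_CUBIC); cv2.imwrite("pics/z.png",np.hstack([f(a),f(b)]))
E
```

```text
tip seen (352,252.5); pred rep [[350.91797403 257.30560242]] pred +30 [[351.56012479 250.81132122]]
-0.115 [[352.1 262.8]] [[352.7 256.3]]
-0.105 [[351.6 260.4]] [[352.2 253.9]]
-0.092 [[350.9 257.3]] [[351.6 250.8]]
-0.08 [[350.3 254.5]] [[351. 248.]]
start pred [[207.90405176 337.87088734]] [[206.99085119 334.53649789]] [[205.0394474  327.41129409]] [[175.57017711 254.3396349 ]] [[172.8903657  245.44672397]]
```

View pics/z.png

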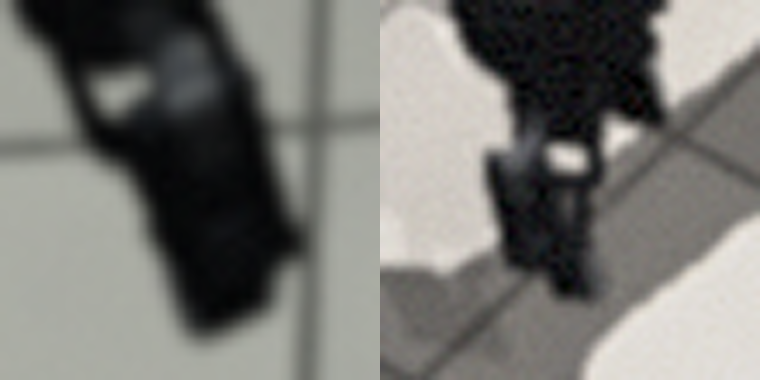

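The wrist picture geometry and the touch agree: the real fingertips sit about 30 mm behind the reported TCP, so the shut tips touch the bench at reported z = -0.0307. The earlier sweep therefore passed above the bar. I'll correct for that and swing again, with the force showing contact.

```bash
python3 - <<'E'
from h import *
f=np.pi; p,a=bar(.885,.21,.15); q=np.array(bot.read_position()); q[2]=.15; bot.move_linear(q,speed=.2)
bot.set_gripper(.5); bot.move_pose(p,quat(a+f)); p[2]=.008
print("touch",bot.move_linear(p,speed=.1,until_force=8),bot.read_position())
for t in np.linspace(.885,1.78,8)[1:]:
    q,a=bar(t,.21,.008); bot.move_linear(q,speed=.12,rotation=quat(a+f)); print(round(t,2),np.round(bot.read_ft_force(),1))
q=np.array(bot.read_position()); q[2]=.2; bot.move_linear(q,speed=.25)
bot.move_pose([.53,-.13,.33],quat(np.pi/2)); im,C=snap("wrist","w5")
for t in("keeper","chisel_a"):
  for d in bot.search_frame("wrist",t)[:7]: b=d["bbox"]; print(t,np.round(b).astype(int).tolist(),round(d["confidence"],2),ray([b[0]+b[2]/2,b[1]+b[3]/2],.01,C).round(3)[0])
# chisel poses by segmentation of dark shank in rectified view
for i,c in enumerate([(.459,-.118),(.462,-.231),(.443,-.354),(.627,-.318)]):
    t=top(im,C,c,.012,.1,200); hsv=t.astype(int); print(c,t[100,85:115:10].tolist(),t[60,100].tolist())
print(bot.read_clock())
E
```

```text
touch False [ 0.57842516 -0.05548477  0.0086585 ]
1.01 [-0.4  0.4 -0.5]
1.14 [ 0.3 -0.4 -0.1]
1.27 [-0.4 -0.  -0.2]
1.4 [-0.8  0.3 -0.3]
1.52 [-0.3  0.6 -0.1]
1.65 [-0.1 -0.6  0.8]
1.78 [ 0.2 -0.  -0.4]
keeper [496, 1, 42, 210] 0.74 [ 0.752 -0.043  0.01 ]
chisel_a [203, 329, 104, 39] 0.85 [ 0.444 -0.353  0.01 ]
chisel_a [340, 308, 110, 34] 0.78 [ 0.629 -0.318  0.01 ]
chisel_a [175, 154, 120, 32] 0.77 [ 0.431 -0.115  0.01 ]
chisel_a [211, 238, 108, 50] 0.75 [ 0.461 -0.231  0.01 ]
(0.459, -0.118) [[68, 69, 71], [78, 79, 80], [147, 149, 151]] [140, 142, 144]
(0.462, -0.231) [[71, 66, 63], [71, 65, 64], [71, 64, 63]] [141, 143, 146]
(0.443, -0.354) [[36, 33, 33], [6, 9, 7], [7, 6, 6]] [7, 8, 7]
(0.627, -0.318) [[11, 9, 11], [14, 11, 11], [71, 69, 68]] [138, 140, 142]
33.425
```

The bar swung clear; its box is now at columns 496–538, about 1.7 rad. The cone chisel was knocked about 28 mm in -x. Each chisel will be measured fresh just before its grasp.

```bash
cat >> h.py <<'E'
def shank(im,C,c,dark=None):  # centre and axis (towards +x) of the dark bluish shank near c
    t=top(im,C,c,.01,.08,320).astype(int); b,r=t[...,0],t[...,2]
    m=((cv2.GaussianBlur((b-r).astype(np.float32),(0,0),2)>1.8)&(t.max(2)<100)).astype(np.uint8)
    m=cv2.morphologyEx(m,cv2.MORPH_OPEN,np.ones((9,9)))
    n,l,st,ce=cv2.connectedComponentsWithStats(m)
    ok=[i for i in range(1,n) if 1500<st[i,4]]
    i=min(ok,key=lambda i:np.hypot(*(ce[i]-160)))
    (u,v),(w,h),ang=cv2.minAreaRect(np.argwhere(l==i)[:,::-1].astype(np.float32))
    if w<h: ang+=90
    a=np.radians(-ang); a=(a+np.pi/2)%np.pi-np.pi/2; s=.0005
    return np.array([c[0]+(u-160)*s,c[1]-(v-160)*s]),a,max(w,h)*s,min(w,h)*s
ZG=-.027
def look(c):
    bot.move_pose([c[0]+.07,c[1]+.13,.28],quat(np.pi/2)); im,C=snap("wrist")
    ds=[]
    for d in bot.search_frame("wrist","chisel_a"):
        b=d["bbox"]; p=ray([b[0]+b[2]/2,b[1]+b[3]/2],.01,C)[0,:2]
        if np.hypot(*(p-c))<.07: ds.append(p)
    if ds: c=min(ds,key=lambda p:np.hypot(*(p-c)))
    return shank(im,C,c),c,im,C
E
python3 - <<'E'
from h import *
ts=[]
for c in([.431,-.115],[.461,-.231],[.444,-.353],[.629,-.318]):
    (p,a,L,W),c2,im,C=look(np.array(c)); print(np.round(c2,3),p.round(4),round(a,3),round(L,3),round(W,3))
    t=top(im,C,p,.01,.08,320); e=np.array([np.cos(a),-np.sin(a)])*L/.001; cv2.line(t,tuple(np.int32(160-e)),tuple(np.int32(160+e)),(0,255,0),1); cv2.circle(t,(160,160),4,(0,0,255),1); ts.append(cv2.resize(t,(290,290)))
cv2.imwrite("pics/c2.png",np.vstack([np.hstack(ts[:2]),np.hstack(ts[2:])])); print(bot.read_clock())
E
```

```text
[ 0.429 -0.116] [ 0.414  -0.1377] 0.158 0.104 0.077
[ 0.463 -0.229] [ 0.4405 -0.2645] 1.302 0.114 0.092
[ 0.444 -0.354] [ 0.4181 -0.3903] 1.408 0.104 0.097
[ 0.629 -0.318] [ 0.5936 -0.3405] 0.913 0.144 0.074
36.375
```

View pics/c2.png

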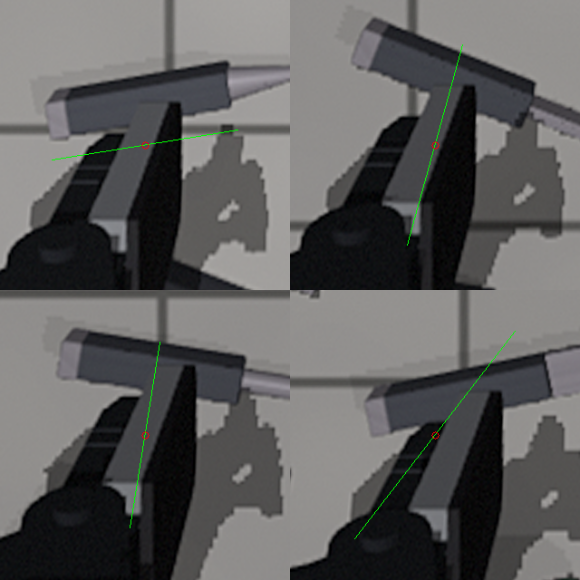

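The crops show all four shanks clearly, but the finger merged into the mask. I'll look from a pose with the chisel above the fingers and pick the first one.

```bash
sed -i 's/bot.move_pose(\[c\[0\]+.07,c\[1\]+.13,.28\],quat(np.pi\/2)); im,C=snap("wrist")/bot.move_pose([c[0],c[1]+.04,.3],quat(np.pi\/2)); im,C=snap("wrist"); im[300:]=255/' h.py
cat >> h.py <<'E'
CX=[-.084,-.028,.028,.084]
def pick(c,cr,force=100):
    (p,a,L,W),c2,im,C=look(np.array(c)); print("shank",p.round(4),round(a,3),round(L,3),round(W,3))
    if not(.075<L<.115 and .015<W<.034): print("BAD FIT"); return False
    g=p+.003*np.array([np.cos(a),np.sin(a)]); off=.016   # grasp at chisel x ~ -16+..
    best=None
    for s in(-1,1):
        if cr==0 and s==1: continue
        for k in(-1,0,1):
            y0=a+k*np.pi; y1=V[2]+s*np.pi/2+k*np.pi; q=case2w(CX[cr],-s*off,0)
            j0=bot.solve_ik([*g,ZG],quat(y0)); j1=bot.solve_ik([q[0],q[1],ZG],quat(y1))
            if j0 is None or j1 is None: continue
            co=max(abs(j0[5]),abs(j1[5]))+.3*abs(j0[5]-j1[5])
            if best is None or co<best[0]: best=(co,y0,y1,q,s,j0[5],j1[5])
    _,y0,y1,q,s,*js=best; print("dir",s,np.round(js,2))
    bot.set_gripper(.5); bot.move_pose([*g,.06],quat(y0))
    t=bot.move_linear([*g,ZG],speed=.1,until_force=8)
    if t: print("touched at",bot.read_position()[2])
    bot.set_gripper(0,grasp_force=force); bot.move_linear([*g,.06],speed=.15); w=bot.read_gripper_width(); print("width",round(w,3),bot.read_ft_force().round(1) if hasattr(bot.read_ft_force(),'round') else bot.read_ft_force())
    if w<.15: print("MISSED"); return False
    bot.move_linear([q[0],q[1],.06],speed=.25,rotation=quat(y1)); print("width",round(bot.read_gripper_width(),3))
    np.save("place.npy",[q[0],q[1],y1]); return True
def place():
    x,y,_=np.load("place.npy")
    t=bot.move_linear([x,y,ZG+.016],speed=.12,until_force=10)
    if not t: t=bot.move_linear([x,y,ZG+.004],speed=.03,until_force=6)
    print("down",t,bot.read_position().round(4),"w",round(bot.read_gripper_width(),3))
    bot.set_gripper(.42); bot.wait(.1); bot.move_linear([x,y,.07],speed=.2); print("t",bot.read_clock())
E
python3 - <<'E'
from h import *
if pick([.629,-.318],3): place()
E
```

```text
shank [ 0.6128 -0.3164] 0.202 0.091 0.023
dir 1 [-0.78 -1.64]
width 0.203 [ 1.  -0.7 -2.7]
width 0.202
down True [ 0.6405  0.0985 -0.0157] w 0.204
t 44.7917
```

```bash
python3 - <<'E'
from h import *
for c,k in(([.463,-.229],2),([.444,-.354],1),([.429,-.116],0)):
    if not pick(c,k): break
    if not .18<bot.read_gripper_width()<.26: print("SLIP"); break
    place()
bot.move_pose([.56,.1,.42],quat(np.pi/2)); im,C=snap("wrist","w6"); np.savez("w6.npz",K=C[0],E=C[1])
print([(np.round(d["bbox"]).astype(int).tolist(),round(d["confidence"],2)) for d in bot.search_frame("wrist","chisel_a")])
R2=np.array([case2w(sx*.17,sy*.1,.025) for sx,sy in((-1,1),(1,1),(1,-1),(-1,-1))])
H=cv2.getPerspectiveTransform(proj(R2,C).astype(np.float32),np.float32([[0,0],[680,0],[680,400],[0,400]]))
cv2.imwrite("pics/v.png",cv2.warpPerspective(im,H,(680,400)))
E
```

```text
shank [ 0.4513 -0.2272] -0.386 0.092 0.024
dir 1 [-0.23 -1.64]
width 0.202 [ 0.5  0.8 -4.1]
width 0.207
down True [ 0.5848  0.0926 -0.0159] w 0.203
t 54.9167
shank [ 0.4278 -0.3535] -0.158 0.091 0.023
dir 1 [-0.66 -1.65]
width 0.209 [-0.9 -0.1 -3.9]
width 0.204
down True [ 0.529   0.0867 -0.0159] w 0.205
t 64.825
shank [ 0.4167 -0.1118] 0.177 0.091 0.023
dir -1 [-0.61  1.55]
width 0.203 [-0.7  0.7 -4.5]
width 0.207
down True [ 0.47    0.1127 -0.016 ] w 0.206
t 75.25
[([328, 122, 22, 105], 0.94), ([242, 121, 24, 104], 0.89), ([365, 120, 25, 99], 0.82)]
```

View pics/v.png

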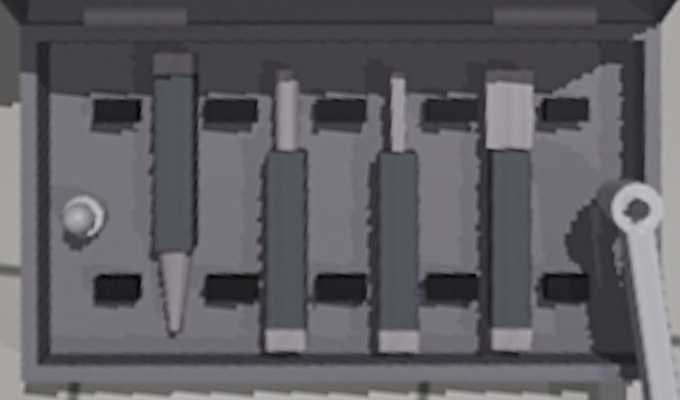

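All four lie flat in their cradles. At 2 px/mm the centres are at columns 172, 285, 398 and 510, with lengthwise offsets under 6 mm. The bar is open at about 1.73 rad, so I'll swing it shut.

```bash
python3 - <<'E'
from h import *
r=.19; p,a=bar(1.73,r,.1); bot.set_gripper(.5); bot.move_pose(p,quat(a)); p[2]=.011
print("touch",bot.move_linear(p,speed=.1,until_force=8),bot.read_position().round(4))
sweep(1.73,.12,r,.011,0,n=14)
print("pre",bot.read_ft_force())
q,a=bar(-.13,r,.011)
for i in range(2):
    t=bot.move_linear(q,speed=.03,rotation=quat(V[2]+np.pi),until_force=25); b=np.array(bot.read_position()); e=b-case2w(0,0,0)
    print("stop",t,b.round(4),"case y",-np.sin(V[2])*e[0]+np.cos(V[2])*e[1],np.round(bot.read_ft_force(),1))
    if t: break
q=case2w(.14-r,0,.011); bot.move_linear(q,speed=.05); q[2]=.12; bot.move_linear(q,speed=.2)
bot.move_pose([.56,.1,.42],quat(np.pi/2)); im,C=snap("wrist","w7")
R2=np.array([case2w(sx*.17,sy*.1,.06) for sx,sy in((-1,1),(1,1),(1,-1),(-1,-1))])
H=cv2.getPerspectiveTransform(proj(R2,C).astype(np.float32),np.float32([[0,0],[680,0],[680,400],[0,400]]))
w=cv2.warpPerspective(im,H,(680,400)); cv2.imwrite("pics/v2.png",w)
g=w.max(2); 
for x in(90,150,230,340,450,550): print(x,np.flatnonzero(g[150:260,x]>150)[[0,-1]]+150 if (g[150:260,x]>150).any() else None)
print("t",bot.read_clock())
E
```

```text
touch False [ 0.7434 -0.0633  0.0119]
pre [-0.1001251   0.93462647  0.53266179]
stop True [0.5043 0.1136 0.0106] case y 0.013239933582283332 [ 0.8 -2.   2.3]
90 [188 212]
150 [188 212]
230 [187 212]
340 [188 211]
450 [187 211]
550 [188 211]
t 89.6583
```

The bar lies along case x with its centre at row 199.5 and a slope below 0.003 rad, so it is shut and snapped. The finger stop at case y +13 mm matches. Now I come behind the lid with shut fingers and find it by force.

```bash
cat >> h.py <<'E'
DZ=.0305; S=.155
def lidp(ph,s=S,extra=0):
    y=.088-s*np.cos(ph)+.042*np.sin(ph)+.011-extra*np.sin(ph); z=.034+s*np.sin(ph)+.042*np.cos(ph)-extra*np.cos(ph)
    return case2w(0,y,z-DZ)
def casey():
    e=np.array(bot.read_position())-case2w(0,0,0); return -np.sin(V[2])*e[0]+np.cos(V[2])*e[1]
E
python3 - <<'E'
from h import *
D=cam("side"); print("black box",ray([(248,147),(308,135),(305,88)],0,D).round(2).tolist(), "jar",ray([(261,158)],0,D).round(2).tolist())
st=case2w(0,.27,.36); print("target",st,lidp(1.8))
js=[(k,bot.solve_ik(case2w(0,.27,.13),quat(V[2]+k*np.pi/2))) for k in(-1,1)]; print([(k,None if j is None else np.round(j,2).tolist()) for k,j in js])
k=min([(abs(j[5]),k) for k,j in js if j is not None])[1]; np.save("k.npy",k)
bot.set_gripper(0.)
p=np.array(bot.read_position()); bot.move_linear([p[0],p[1],.38],speed=.2)
bot.move_pose(case2w(0,.27,.38),quat(V[2]+k*np.pi/2))
print("d",bot.move_linear(case2w(0,.27,.125),speed=.15,until_force=5),bot.read_position())
print("c",bot.move_linear(case2w(0,.12,.125),speed=.05,until_force=3),"case y",casey(),bot.read_position(),np.round(bot.read_ft_force(),1),bot.read_clock())
E
```

```text
black box [[0.32, 0.51, 0.0], [0.56, 0.57, 0.0], [0.58, 0.96, 0.0]] jar [[0.36, 0.43, 0.0]]
target [0.52534058 0.37403793 0.36      ] [0.53532515 0.27968266 0.14490389]
[(-1, [0.5, 0.55, -0.03, 0.99, 0.0, -1.17]), (1, [0.5, 0.55, -0.03, 0.99, 0.0, 1.97])]
d False [0.52588042 0.37431559 0.12587529]
c True case y 0.192508880371502 [0.53332953 0.29695954 0.12487484] [ 0.6 -0.3 -0.6] 96.325
```

Contact at case y 0.1925 gives a lid angle of about 1.87 rad, which is plausible. I'll sweep it down.

```bash
python3 - <<'E'
from h import *
k=np.load("k.npy"); q=quat(V[2]+k*np.pi/2)
for ph in list(np.linspace(1.75,.15,17)):
    e=.004
    t=bot.move_linear(lidp(ph,extra=e),speed=.1,until_force=25)
    f=np.array(bot.read_ft_force()); print(round(ph,2),t,np.round(f,1))
    if t: break
else:
    p=lidp(-.06,extra=.0); p[2]=.076-DZ-.012
    t=bot.move_linear(p,speed=.03,until_force=22); b=bot.read_position(); print("end",t,b.round(4),"real z",b[2]+DZ,np.round(bot.read_ft_force(),1))
print(bot.read_clock())
E
```

```text
1.75 False [-0.   0.3  0.1]
1.65 False [ 0.3 -0.1 -0.1]
1.55 False [-0.2  0.3  0.3]
1.45 False [0.  0.2 0.5]
1.35 False [0.  0.1 0.4]
1.25 False [ 0.2  0.1 -0.2]
1.15 False [ 0.2 -0.7  0.4]
1.05 False [ 1.  -0.   0.4]
0.95 False [-0.4  0.5  0. ]
0.85 False [-1.  -0.5 -0.2]
0.75 False [-0.8  0.1 -0.2]
0.65 False [-0.5 -0.4  0.4]
0.55 False [0.5 0.1 0.3]
0.45 False [0.5 0.3 0.7]
0.35 False [ 0.1 -0.3  0.3]
0.25 False [-0.  -0.  -0.2]
0.15 False [-1.1 -0.5 -0.3]
end True [0.56   0.0509 0.0452] real z 0.07572645073464482 [-1.8  0.4  8.4]
102.5083
```

```bash
python3 - <<'E'
from h import *
p=np.array(bot.read_position()); p[2]+=.02; bot.move_linear(p,speed=.1)
q=case2w(0,-.078,.066); bot.move_linear(q,speed=.1); q[2]=.03
print(bot.move_linear(q,speed=.02,until_force=18),bot.read_position()[2]+DZ)
q[2]=.15; bot.move_linear(q,speed=.2)
bot.move_pose([.5,-.05,.42],quat(np.pi/2)); im,_=snap("wrist"); s,_=snap("side")
print([(t,[(np.round(d["bbox"]).astype(int).tolist(),round(d["confidence"],2)) for d in bot.search_frame("side",t)[:3]]) for t in("lid","keeper","compass","nail_punch","mallet","oilstone")])
cv2.imwrite("pics/f.png",np.hstack([cv2.resize(im,(400,300)),cv2.resize(s[120:420,180:480],(300,300))])); print(bot.read_clock())
E
```

```text
True 0.07574168390868419
[('lid', [([267, 172, 107, 58], 0.94)]), ('keeper', []), ('compass', [([376, 272, 54, 16], 0.77)]), ('nail_punch', []), ('mallet', [([307, 333, 104, 76], 0.58), ([269, 174, 109, 63], 0.42), ([340, 261, 25, 12], 0.33)]), ('oilstone', [([228, 161, 26, 28], 0.7), ([270, 176, 102, 59], 0.25)])]
108.0
```

View pics/f.png

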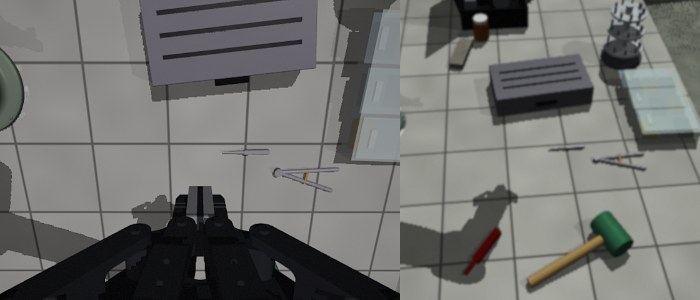

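The picture shows the lid flat on the tray at (230,40), with its top at 76 mm at both touched points. The bystanders are in place, no chisels are left on the bench, and the robot is clear.

```bash
python3 -c "
from cell import bot
print(bot.close_job())"
```

```text
the job is handed in; nothing more can be done
None
```

I handed the job in at about 108 s: all four chisels are in their own cradles, the keeper bar is shut and the lid is down flat, with no bystander seen to move, but the hand-in gave no verdict.

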